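# Comb the ceramic sheaths into the grooved tray

## Task

Three of the ceramic tubes lie askew across the ridges of the grooved tray. Take the rake from its stand, set its shoes down on the side rims at the end where two tubes are already seated, and keeping both shoes lightly on the rims all the way, comb slowly across the grooves to the other end so that every tube drops parallel into a groove; then put the rake back in its stand and let go. The tubes are brittle and must stay clean: work gently, move them only with the rake, never with the gripper, do not press hard on the tray, and leave everything else where it is.

Things in the scene. Friction and masses are not known exactly. Their poses are not given: they have to be found in the camera images.
- tray: Fixed aluminium tray, 188 x 366 mm, yaw up to 0.3 rad. 15 V-grooves (90 degrees, 11 mm deep, 164 mm long) along its x axis, centres at y = -154, -132 .. +154 mm; the two seated tubes lie at the -y end. Origin on the table under its centre. Heights: groove bottoms 13, crests 24, end walls 34 mm. Along both sides run the steel rims, 12 mm wide, at x = +88 and -88 mm (see rake_tips)
- rake: Loose rake, 0.19 to 0.31 kg: cross bar 176 mm long along its x axis, a white shoe under each end (24 mm in x, 44 in y, 10 high, centred on x = +88 and -88 mm), nine orange teeth below the bar (6 mm thick in y, spanning x = -66 to +66 mm), upright blue handle. Origin midway between the shoes at the level of their flat undersides, z up. The same both ways round
- rake_grip (a point): Point in the rake's blue upright handle, on its axis, 65 mm above the rake's origin. The handle is 24 x 24 mm square, sides along the rake's x and y, from 20 to 98 mm above the origin, free all round; black band near its top. When combing, about 5 N on the rims is right; lifted off, the teeth miss their height, and over 14 N the shoes score the rims. A tube should never feel more than 12 N
- rake_tips (a point): Middle of the row of tooth tips, 8 mm below the rake's origin. The tray's rims are screw-set: their tops lie 36.5 to 40.5 mm above the table and slope a little along y, so their height must be felt. Shoes on the rims, the tips clear seated tubes and push askew ones; carried 2 mm higher, or faster than about 30 mm/s, they tend to climb on tubes and squeeze them or leave them lying
- stand: Fixed grey parking stand of the rake, 206 x 84 mm: two cheeks 12 mm thick, centred on x = +88 and -88 mm, 70 mm long in y, tops 40 mm above the table; the shoes rest on them between blue lips 6 mm high with 64 mm between. Origin on the table under its centre, z up. The rake starts here, origin 40 mm above the stand's, axes nearly parallel, and is put back so
- tube_a: ivory ceramic thermocouple sheath tube, brittle: 12 mm diameter, 130 mm long, rounded ends, brown band near its -x end, about 30 g; origin on its axis at mid length, x axis along the tube (21.5 mm above the table in a groove, 30 mm on the crests). Starts askew across the crests, 23 to 37 degrees off the grooves, over the -y half of the tray
- tube_b: ivory ceramic thermocouple sheath tube, brittle: 12 mm diameter, 130 mm long, rounded ends, brown band near its -x end, about 30 g; origin on its axis at mid length, x axis along the tube (21.5 mm above the table in a groove, 30 mm on the crests). Starts askew across the crests, 23 to 37 degrees off the grooves, over the middle of the tray
- tube_c: ivory ceramic thermocouple sheath tube, brittle: 12 mm diameter, 130 mm long, rounded ends, brown band near its -x end, about 30 g; origin on its axis at mid length, x axis along the tube (21.5 mm above the table in a groove, 30 mm on the crests). Starts askew across the crests, 23 to 37 degrees off the grooves, over the +y half of the tray
- tube_d: ivory ceramic thermocouple sheath tube, brittle: 12 mm diameter, 130 mm long, rounded ends, brown band near its -x end, about 30 g; origin on its axis at mid length, x axis along the tube (21.5 mm above the table in a groove, 30 mm on the crests). Starts already seated in the first groove from the -y end
- tube_e: ivory ceramic thermocouple sheath tube, brittle: 12 mm diameter, 130 mm long, rounded ends, brown band near its -x end, about 30 g; origin on its axis at mid length, x axis along the tube (21.5 mm above the table in a groove, 30 mm on the crests). Starts already seated in the second groove from the -y end
- gun_1: Bystander: white and blue infrared thermometer gun lying on its side, 150 x 125 x 40 mm; origin under its barrel
- gun_2: Bystander: a second white and blue thermometer gun, as the first
- probe: Bystander: thermometer probe, steel stem 6 mm thick on a black grip 20 mm thick, 240 mm long in all; origin below the joint of both
- bottle: Bystander: brown bottle, 68 mm diameter, 150 mm high; origin under its centre
- driver: Bystander: red-handled screwdriver lying left of the tray; origin under its middle
- insert: Bystander: brass well insert, 38 mm diameter, 42 mm high; origin under its centre
- cup: Bystander: clear cup, 76 mm diameter, 85 mm high; origin under its centre
There are look-alikes about, which are no part of the job. What is shaped like the tube_e but orange is not meant. Leave any red look-alike of the rake alone.

How it is judged:
On the way, in this order (a step that is already met when the one before it is completed fails the run):
1. the rake is set down with its shoes on the two side rims at the end with the two seated tubes, and bears lightly on them (z of rake in the frame of tray between 0.0355 and 0.0415 m and x of rake in the frame of tray between -0.014 and 0.014 m and angle between the x axis of rake and the x axis of tray, either way round below 0.1 rad and contact force between rake and tray above 1.5 N and y of rake in the frame of tray below -0.125 m), for 0.2 s.
2. the rake passes the middle of the tray, shoes still down and bearing on the rims (z of rake in the frame of tray between 0.0355 and 0.0415 m and x of rake in the frame of tray between -0.014 and 0.014 m and angle between the x axis of rake and the x axis of tray, either way round below 0.1 rad and contact force between rake and tray above 1.5 N and y of rake in the frame of tray between -0.03 and 0.03 m), for 0.1 s.
3. the rake reaches the other end, shoes still down and bearing on the rims (z of rake in the frame of tray between 0.0355 and 0.0415 m and x of rake in the frame of tray between -0.014 and 0.014 m and angle between the x axis of rake and the x axis of tray, either way round below 0.1 rad and contact force between rake and tray above 1.5 N and y of rake in the frame of tray above 0.13 m), for 0.2 s.
At the end, for the whole second after the job is handed in: All five tubes lie still in the tray's grooves: within 0.05 rad of parallel, axis 20 to 23.5 mm above the table, centre within 30 mm of mid groove. The rake stands upright, still and released on its stand: within 12 mm in x and y, 0.15 rad in yaw, origin 38 to 42.5 mm up (z of tube_a in the frame of tray between 0.02 and 0.0235 m and angle between the x axis of each of tube_a, tube_b, tube_c, tube_d, tube_e and the x axis of tray, either way round below 0.05 rad and x of tube_a in the frame of tray between -0.03 and 0.03 m and y of tube_a in the frame of tray between -0.172 and 0.172 m and linear speed of each of tube_a, tube_b, tube_c, tube_d, tube_e, rake below 0.02 m/s and z of tube_b in the frame of tray between 0.02 and 0.0235 m and x of tube_b in the frame of tray between -0.03 and 0.03 m and y of tube_b in the frame of tray between -0.172 and 0.172 m and z of tube_c in the frame of tray between 0.02 and 0.0235 m and x of tube_c in the frame of tray between -0.03 and 0.03 m and y of tube_c in the frame of tray between -0.172 and 0.172 m and z of tube_d in the frame of tray between 0.02 and 0.0235 m and x of tube_d in the frame of tray between -0.03 and 0.03 m and y of tube_d in the frame of tray between -0.172 and 0.172 m and z of tube_e in the frame of tray between 0.02 and 0.0235 m and x of tube_e in the frame of tray between -0.03 and 0.03 m and y of tube_e in the frame of tray between -0.172 and 0.172 m and z of rake in the frame of stand between 0.038 and 0.0425 m and x of rake in the frame of stand between -0.012 and 0.012 m and y of rake in the frame of stand between -0.012 and 0.012 m and angle between rake's own z axis and vertical below 0.06 rad and angle between the x axis of rake and the x axis of stand, either way round below 0.15 rad and contact force between rake and stand above 0.5 N); the robot touches nothing.
It fails at once if the rake bears on the tray with more than 25 N (contact force between rake and tray above 25 N).
It fails at once if the rake is pressed on the rims with more than 14 N while combing (more than 30 mm on from the start of the stroke) (contact force between rake and tray above 14 N and y of rake in the frame of tray between -0.12 and 0.16 m).
It fails at once if the rake pushes a tube with more than 12 N (contact force between rake and tube_a above 12 N or contact force between rake and tube_b above 12 N or contact force between rake and tube_c above 12 N or contact force between rake and tube_d above 12 N or contact force between rake and tube_e above 12 N).
It fails at once if the fingers or arm touch a tube (contact force between any of the fingers, the arm and tube_a above 0.3 N or contact force between any of the fingers, the arm and tube_b above 0.3 N or contact force between any of the fingers, the arm and tube_c above 0.3 N or contact force between any of the fingers, the arm and tube_d above 0.3 N or contact force between any of the fingers, the arm and tube_e above 0.3 N).
It fails at once if a bystander is shifted by more than 20 mm (distance of any of gun_1, gun_2, probe, bottle, driver, insert, cup from where it was at the start of the episode above 0.02 m).
It also fails if it takes over 72 s, if anything falls off the work surface, if the arm or the gripper's body presses on something with over 40 N, if the wrist force passes 120 N, or if a joint passes its speed limit or range.

## Robot

A 6-joint arm with a two-finger parallel gripper is mounted at the origin on the work surface. World frame = base frame: x ahead of the robot, y to its left, z up, the work surface at z = 0. Lengths are in m, angles in rad, forces in N, time in s.
With the tool pointing down it reaches from about 0.35 to 0.975 m from the base axis. Payload 4.9 kg.
Tool frame: the origin (TCP) lies between the finger pads; the fingertips stand 14 mm ahead of it and the grasp point (between the pads) lies 5 mm behind it (manip.tcp_to_tips is the distance from the TCP to the fingertips, in m); z points along the fingers, y is the line along which they close (so a half turn about z gives the same grasp; the last joint's range is limited). The gripper opens to 85 mm and grips with 20 to 120 N. Pads are 22 mm wide; open, the fingers measure 114 mm over their backs; the gripper's body (76 mm by 85 mm) begins 54 mm behind the grasp point. The pads swing forward as they close: fully open they stand 13 mm farther back than shut.
Start: joints at [-1.234, 0.053, 1.613, -0, 1.476, -0.119], TCP at [0.275, -0.561, 0.245] pointing down, gripper open.
Joint ranges: [-3.01, 3.01], [-1.01, 2.22], [0.06, 2.58], [-1.02, 4.17], [0.09, 2.62], [-3.14, 3.14]. Speed limits (rad/s): [2.57, 2.57, 3.14, 3.14, 3.14, 3.14].

## Interface

Orientations are given as a unit quaternion [w, x, y, z].
In Python, from plant import manip gives the robot as it stands.
- The arm moves only by the tool servo_tool, never from a script. Its argument "moves" is a list that holds one entry, the list of rows, each a list of 7 numbers: the shift along the tool's x, y, z in mm, then the turn, a rotation vector about the tool's x, y, z in degrees, then the finger opening in mm, from 0 to 85.4. In form: [[[x, y, z, ax, ay, az, fingers], ...]]. A call has 1 to 12 rows; each row shifts and turns the commanded pose from where the row before left it, along the tool's axes as they then stand; what a row does not reach is not made up. A row lasts 1/8 s, in which the tool goes at most 62.5 mm and 10.7 degrees, less where a joint would pass 70% of its speed; a pose out of reach is approached as far as the arm can. A call with a gripper value outside its range is refused whole. The fingers move at their own pace and stop on an object; the grip force is fixed at half the most. Time passes only in rows, so rows that do not move let the fingers close. It gives the time, the measured TCP pose, the force, the opening and the grip force at its end, in the units of the state.
- manip.state(): the state, without advancing time (a new reading comes with each control period).
- manip.grab_frame(name): name is "scene" or "top" or "wrist"; returns a dict with "image" (384x512x3 uint8, blue, green, red), "mtx" (3x3 intrinsics, pixels), "eye" and "rotation" of the camera in the world. Camera axes: x right, y down, z forward; pixel columns grow to the right and rows downward; lengths in m; the calibration is good to about 2 mm. The wrist camera is an equidistant fisheye: a pixel r from the principal point sees the ray r / f radians off the axis. A picture is of the moment at which its call begins. There is no depth.
- manip.job_done(): hands the job in; it is judged then, once.
The state is a dict: "time": time; "joint_pos": joint angles; "joint_vel": joint speeds; "joint_efforts": joint torques, N m; "tool_pos": TCP position; "tool_rot": TCP orientation; "contact_force": force on the tool from outside, world axes, zero at the start; "ft_torque": the same for the moment, N m; "gripper_width": opening from 0.0 (shut) to 1.0 (fully open); "grasp_force": force on a finger pad.
Only numpy, scipy, OpenCV 4.12 (cv2) and the standard library are available. Lean on these libraries where they do the work, as an engineer would, in place of code of your own. Each camera call takes 0.05 s, during which the arm holds its last target. There are 200 camera calls.

## Working session

There is one attempt and no reset: what is moved stays moved. The work goes in short steps, Python scripts to look and compute and a tool call to move; the robot and the scene stay as the last step left them, time stands still between calls to the robot, and variables do not carry over. Pictures are saved under pics/ and viewed, at most 10 in all, crops included, and the job is handed in when it is done.

Besides the shell and the picture viewer there is one more tool, called after "Emit:" by a JSON object that holds its "name" and its "arguments", one argument or row to a line. servo_tool: Moves the arm, as the interface text tells. Its arguments: {"type":"object","properties":{"moves":{"type":"array"}},"required":["moves"]}

```bash
mkdir -p pics; python3 - <<'E'
from plant import manip
import cv2,numpy as np
for n in ("scene","top"):
    f=manip.grab_frame(n); cv2.imwrite(f"pics/{n}0.png",f["image"]); print(n,np.round(f["mtx"],1).tolist(),np.round(f["eye"],4),np.round(f["rotation"],4).tolist())
s=manip.state(); print(s, manip.tcp_to_tips)
E
```

```text
scene [[362.9, 0.0, 259.2], [0.0, 362.9, 191.2], [0.0, 0.0, 1.0]] [ 0.961  -0.8581  1.0105] [-0.3876, 0.8867, 0.2345, -0.0926]
top [[458.0, 0.0, 261.6], [0.0, 458.0, 190.7], [0.0, 0.0, 1.0]] [ 0.2668 -0.008   1.55  ] [-0.061, 0.7077, -0.7021, 0.0493]
{'time': 0.1, 'joint_pos': array([-1.23404112e+00,  5.32950617e-02,  1.61416352e+00, -1.61002015e-05,
        1.47600041e+00, -1.18992327e-01]), 'joint_vel': array([-2.30635554e-04, -2.95184227e-05, -4.30973615e-03, -1.03269855e-03,
       -1.64374404e-04,  1.82360534e-04]), 'joint_efforts': array([-3.65291389e-04, -3.94910073e+01, -3.71360350e+01, -7.39865914e-05,
        3.97666823e-03, -2.67874320e-06]), 'tool_pos': array([ 0.27490432, -0.56069296,  0.24417924]), 'tool_rot': array([-9.26768790e-04,  9.74148329e-01,  2.25907418e-01, -1.09369557e-04]), 'contact_force': array([ 0.41096927, -0.4348079 , -0.31346716]), 'ft_torque': array([ 0.00942958,  0.04822353, -0.05272753]), 'grasp_force': 0.0, 'gripper_width': 1.0026180318192082} 0.014
```

View pics/top0.png

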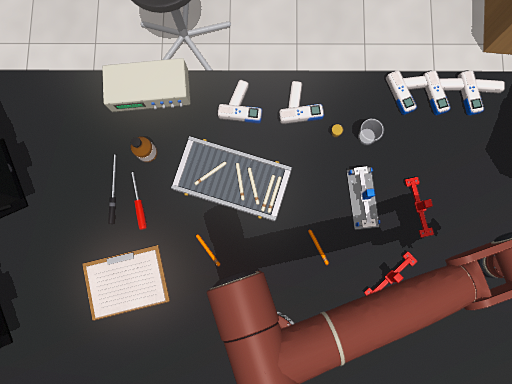

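View pics/scene0.png

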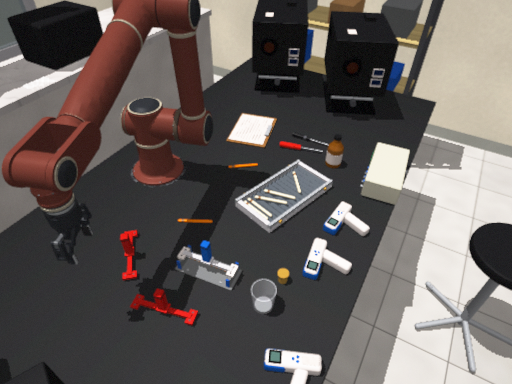

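The top view shows the tray at (232,178) with its seated tubes at the right (−y) end near (270,192). The real rake, with the blue handle, is in its stand at (363,197). The red look-alikes are at (420,207) and (390,275).

```bash
cat > h.py <<'E'
from plant import manip
import cv2,numpy as np
from scipy.spatial.transform import Rotation as R
def rot(q): return R.from_quat(q,scalar_first=True)
def ray(f,px,wrist=False):
    p=np.atleast_2d(np.asarray(px,float)); K=f["mtx"]
    a=(p-[K[0,2],K[1,2]])/[K[0,0],K[1,1]]
    if wrist:
        r=np.linalg.norm(a,axis=1,keepdims=True)+1e-12
        d=np.c_[a/r*np.sin(r),np.cos(r)]
    else: d=np.c_[a,np.ones(len(a))]
    q=np.asarray(f["rotation"]); return d@(rot(q).as_matrix() if q.ndim==1 else q).T
def onplane(f,px,z,wrist=False):
    d=ray(f,px,wrist); e=np.asarray(f["eye"]); return (e+d*((z-e[2])/d[:,2])[:,None])[:,:2]
def proj(f,P,wrist=False):
    q=np.asarray(f["rotation"]); c=(np.atleast_2d(P)-f["eye"])@rot(q).as_matrix(); K=f["mtx"]
    if wrist:
        r=np.linalg.norm(c[:,:2],axis=1,keepdims=True); a=c[:,:2]/r*np.arctan2(r,c[:,2:])
    else: a=c[:,:2]/c[:,2:]
    return a*[K[0,0],K[1,1]]+[K[0,2],K[1,2]]
E
python3 - <<'E'
from h import *
f=manip.grab_frame("top"); im=f["image"]
c=cv2.resize(im[130:235,165:430],None,fx=3,fy=3,interpolation=cv2.INTER_CUBIC); cv2.imwrite("pics/crop1.png",c)
hsv=cv2.cvtColor(im,cv2.COLOR_BGR2HSV)
b=cv2.inRange(hsv,(105,120,60),(125,255,255)); b[:150]=0
n,l,s,ce=cv2.connectedComponentsWithStats(b)
for i in range(1,n): print("blue",s[i],ce[i].round(1),onplane(f,ce[i],.13).round(4), onplane(f,ce[i],.04).round(4))
# tray outline
m=cv2.inRange(hsv,(0,0,45),(180,255,255)); m[:, :165]=0; m[:,300:]=0; m[:130]=0; m[225:]=0
m=cv2.morphologyEx(m,cv2.MORPH_OPEN,np.ones((3,3)))
cs,_=cv2.findContours(m,0,2); k=max(cs,key=cv2.contourArea); r=cv2.minAreaRect(k); bx=cv2.boxPoints(r)
print(r, onplane(f,bx,.036).round(4).tolist(), onplane(f,[r[0]],.036))
P=onplane(f,k[:,0],.036); print(cv2.minAreaRect((P*1000).astype(np.float32)))
E
```

```text
blue [371 167   2   5   9] [371.4 169.2] [[ 0.5609 -0.3288]] [[ 0.5795 -0.3491]]
blue [349 170   3   5  12] [349.9 172.2] [[ 0.551 -0.261]] [[ 0.569 -0.277]]
blue [362 189  14  11  63] [367.4 194.2] [[ 0.4812 -0.314 ]] [[ 0.4948 -0.3334]]
blue [371 193   1   1   1] [371. 193.] [[ 0.4851 -0.3253]] [[ 0.4989 -0.3454]]
blue [378 220   3   4   9] [378.7 221.6] [[ 0.3959 -0.3464]] [[ 0.4041 -0.3679]]
blue [356 222   3   4  11] [357.1 223.6] [[ 0.3889 -0.2797]] [[ 0.3967 -0.2969]]
((231.99998474121094, 176.99996948242188), (93.99998474121094, 133.99996948242188), 90.0) [[0.7134, 0.3516], [0.7155, -0.1075], [0.3943, -0.1063], [0.3908, 0.338]] [[0.55087293 0.11836962]]
((553.1004638671875, 121.34325408935547), (322.6399230957031, 459.0469055175781), 0.2584138512611389)
```

View pics/crop1.png

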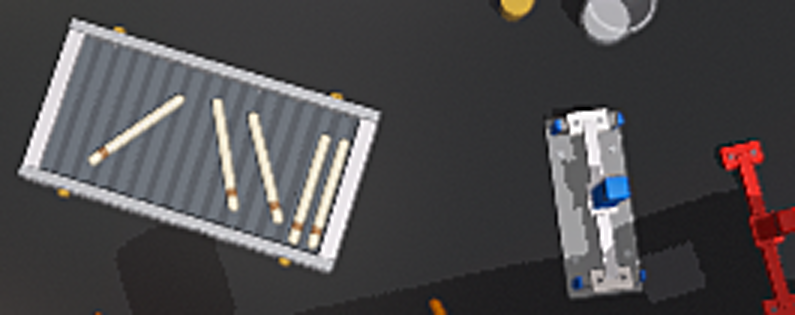

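The crop shows the tray's outer corners at crop (74,20), (380,114), (331,271) and (21,174). The stand's four blue lips are near its corners, and the handle is at (612,190).

```bash
python3 - <<'E'
from h import *
f=manip.grab_frame("top"); im=f["image"]
g=cv2.cvtColor(im,cv2.COLOR_BGR2GRAY); m=(g>75).astype(np.uint8)
m[:, :165]=0; m[:,300:]=0; m[:130]=0; m[228:]=0
m=cv2.morphologyEx(m,cv2.MORPH_CLOSE,np.ones((5,5)));m=cv2.morphologyEx(m,cv2.MORPH_OPEN,np.ones((7,7)))
cs,_=cv2.findContours(m,0,1); k=max(cs,key=cv2.contourArea)
P=onplane(f,k[:,0],.037); print(cv2.minAreaRect((P*1000).astype(np.float32)))
c=np.array([[74,20],[380,114],[331,271],[21,174]])/3+[165,130]-1/3
Q=onplane(f,c,.037); print(Q.round(4),Q.mean(0),np.linalg.norm(Q-np.roll(Q,1,0),axis=1))
d=np.roll(Q,1,0)-Q; print(np.degrees(np.arctan2(d[:,1],d[:,0])))
s=manip.state(); T=rot(s["tool_rot"]); print(T.inv().apply([.487-.275,-.323+.561,0])*1000, T.as_matrix().round(3))
w=manip.grab_frame("wrist"); print(w["mtx"], T.inv().apply(w["eye"]-s["tool_pos"]), (T.inv()*rot(w["rotation"])).as_matrix().round(3))
E
```

```text
((548.2210693359375, 120.67474365234375), (368.9848937988281, 204.12139892578125), 73.07099151611328)
[[ 0.6911  0.267 ]
 [ 0.5839 -0.0811]
 [ 0.4068 -0.027 ]
 [ 0.513   0.3204]] [0.54870515 0.11982415] [0.18596105 0.36424127 0.18515289 0.36328305]
[ 163.28584612   72.88363798  -17.00920004 -106.98957293]
[ 2.95117067e+02 -1.20390546e+02  1.82088561e-01] [[ 0.898  0.44  -0.   ]
 [ 0.44  -0.898  0.001]
 [ 0.    -0.001 -1.   ]]
[[297.31863964   0.         258.75626999]
 [  0.         297.31863964 193.78915669]
 [  0.           0.           1.        ]] [ 0.07487742  0.0010498  -0.12940239] [[ 0.001 -0.955 -0.298]
 [ 1.     0.001 -0.   ]
 [ 0.001 -0.298  0.955]]
```

Emit:
{"name": "servo_tool", "arguments": {
  "moves": [
    [[50, -20, 0, 0, 0, 0, 85], [50, -20, 0, 0, 0, 0, 85], [50, -20, 0, 0, 0, 0, 85], [50, -20, 0, 0, 0, 0, 85], [50, -20, 0, 0, 0, 0, 85], [45, -20, 0, 0, 0, 0, 85], [0, 0, 0, 0, 0, 9.9, 85], [0, 0, 0, 0, 0, 9.9, 85], [0, 0, 0, 0, 0, 0, 85]]
  ]
}}

```text
time: 1.38
tool_pos: [0.4872, -0.3233, 0.2451]
tool_rot: [-0.0, 0.998, 0.056, -0.0]
contact_force: [0.2, 0.0, -0.0]
gripper_width: 0.998
grasp_force: 0.0
```

```bash
python3 - <<'E'
from h import *
w=manip.grab_frame("wrist"); s=manip.state(); print(s["tool_pos"],rot(s["tool_rot"]).as_matrix().round(4).tolist(),s["contact_force"],s["ft_torque"])
im=w["image"]; cv2.imwrite("pics/w1.png",im)
hsv=cv2.cvtColor(im,cv2.COLOR_BGR2HSV)
b=cv2.inRange(hsv,(105,120,60),(125,255,255))
n,l,st,ce=cv2.connectedComponentsWithStats(b)
for i in range(1,n):
    if st[i,4]>8: print(st[i],ce[i].round(1),onplane(w,ce[i],.138,1).round(4), onplane(w,ce[i],.046,1).round(4))
E
```

```text
[ 0.48714187 -0.32348     0.24516805] [[0.9936, 0.113, -0.0002], [0.113, -0.9936, 0.0002], [-0.0002, -0.0002, -1.0]] [-0.83121888 -0.99707334 -0.11107749] [-0.00458001 -0.02764619 -0.00335294]
[503   0   9  23 149] [508.    9.3] [[ 0.7176 -0.5591]] [[ 0.778  -0.6536]]
[223  87   6  11  58] [225.6  91.9] [[ 0.5689 -0.2892]] [[ 0.5716 -0.2787]]
[288  87   4  10  30] [289.1  91.6] [[ 0.5747 -0.3386]] [[ 0.5796 -0.3473]]
[243 165  27  42 477] [255.6 177.1] [[ 0.5027 -0.3204]] [[ 0.4795 -0.322 ]]
[227 233   7  13  52] [229.7 239.9] [[ 0.4432 -0.3038]] [[ 0.3969 -0.2989]]
[284 232   6  14  47] [286.7 240. ] [[ 0.4488 -0.354 ]] [[ 0.4048 -0.3687]]
```

View pics/w1.png

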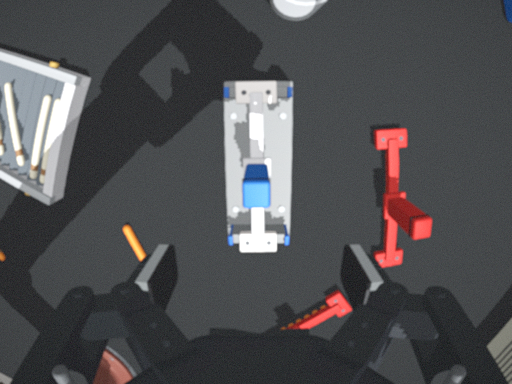

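The wrist view shows the stand with its lips at (226,92), (289,92), (230,240) and (287,240). The handle's top face is around (257,193) and the shoes are at (257,92) and (258,241).

```bash
python3 - <<'E'
from h import *
w=manip.grab_frame("wrist"); im=w["image"]; hsv=cv2.cvtColor(im,cv2.COLOR_BGR2HSV)
x=im[160:212,238:276]; print(hsv[160:212,257,2].tolist())
b=cv2.inRange(hsv,(105,120,150),(125,255,255)); b[:180]=0;b[212:]=0
n,l,st,ce=cv2.connectedComponentsWithStats(b); i=1+st[1:,4].argmax(); print(st[i],ce[i])
for z in(.138,): print(onplane(w,[ce[i]],z,1)); 
x,y,ww,h,_=st[i]; print(onplane(w,[[x-.5,y-.5],[x+ww-.5,y-.5],[x+ww-.5,y+h-.5],[x-.5,y+h-.5]],.138,1))
# shoes: bright low-sat
m=cv2.inRange(hsv,(0,0,185),(180,60,255)); m[:, :220]=0;m[:,296:]=0;m[:75]=0;m[260:]=0
n,l,st,ce=cv2.connectedComponentsWithStats(m)
for i in range(1,n):
    if st[i,4]>30: print(st[i],ce[i],onplane(w,[ce[i]],.05,1))
print(proj(w,[[.4882,-.3234,.138],[.4882,-.3234,.05]],1))
E
```

```text
[210, 210, 201, 183, 159, 151, 148, 146, 151, 149, 153, 147, 149, 151, 151, 147, 148, 132, 114, 130, 160, 201, 233, 255, 255, 255, 255, 255, 255, 255, 255, 255, 255, 255, 255, 255, 255, 255, 255, 255, 255, 255, 255, 255, 255, 255, 255, 255, 255, 255, 255, 255]
[243 180  27  27 154] [255.51948052 186.16883117]
[[ 0.49485392 -0.32126406]]
[[ 0.49931475 -0.30998573]
 [ 0.50183215 -0.33205484]
 [ 0.47843511 -0.33498401]
 [ 0.47583158 -0.31228407]]
[ 225   81   67  171 7604] [259.60310363 159.38703314] [[ 0.50106614 -0.32416932]]
[[257.18378033 194.07282968]
 [257.60628161 170.52721146]]
```

Emit:
{"name": "servo_tool", "arguments": {
  "moves": [
    [[1.5, -0.9, 30, 0, 0, -0.3, 85], [0, 0, 45, 0, 0, 0, 85], [0, 0, 40, 0, 0, 0, 85], [0, 0, 20, 0, 0, 0, 85], [0, 0, 10, 0, 0, 0, 85], [0, 0, 0, 0, 0, 0, 60], [0, 0, 0, 0, 0, 0, 40], [0, 0, 0, 0, 0, 0, 28], [0, 0, 0, 0, 0, 0, 20], [0, 0, 0, 0, 0, 0, 15], [0, 0, 0, 0, 0, 0, 10]]
  ]
}}

```text
time: 2.85
tool_pos: [0.4891, -0.3227, 0.1014]
tool_rot: [0.0, 0.998, 0.058, 0.001]
contact_force: [-0.7, 2.5, 6.4]
gripper_width: 0.271
grasp_force: 63.9
```

```bash
python3 - <<'E'
from h import *
s=manip.state(); print({k:np.round(v,4) for k,v in s.items()})
E
```

```text
{'time': np.float64(2.85), 'joint_pos': array([-7.1040e-01,  9.1500e-02,  1.8232e+00,  3.0000e-04,  1.2256e+00,
        7.4470e-01]), 'joint_vel': array([ 0.0012, -0.0006, -0.0018,  0.0025, -0.0001,  0.    ]), 'joint_efforts': array([-6.51400e-01, -3.44656e+01, -3.14687e+01, -2.20200e-01,
       -4.44200e-01,  3.07000e-02]), 'tool_pos': array([ 0.4891, -0.3227,  0.1014]), 'tool_rot': array([4.000e-04, 9.983e-01, 5.780e-02, 5.000e-04]), 'contact_force': array([-0.6885,  2.478 ,  6.4043]), 'ft_torque': array([0.2564, 0.0737, 0.0156]), 'grasp_force': np.float64(63.8501), 'gripper_width': np.float64(0.2713)}
```

Emit:
{"name": "servo_tool", "arguments": {
  "moves": [
    [[0, 0, -10, 0, 0, 0, 10], [0, 0, -30, 0, 0, 0, 10], [0, 0, -40, 0, 0, 0, 10], [3, -20, 0, 0, 0, 0, 10], [8, -45, 0, 0, 0, 0, 10], [8, -45, 0, 0, 0, 0, 10], [8, -45, 0, 0, 0, 0, 10], [8, -45, 0, 0, 0, 0, 10], [8, -45, 0, 0, 0, 0, 10], [4, -30, 0, 0, 0, 0, 10], [3, -20, 0, 0, 0, 0, 10], [0, 0, 0, 0, 0, 0, 10]]
  ]
}}

```text
time: 4.35
tool_pos: [0.5026, -0.0218, 0.178]
tool_rot: [-0.001, 0.998, 0.059, -0.002]
contact_force: [0.2, -0.7, -2.8]
gripper_width: 0.274
grasp_force: 63.0
```

Emit:
{"name": "servo_tool", "arguments": {
  "moves": [
    [[0, 0, 0, 0, 0, 3, 10], [0, 0, 0, 0, 0, 6, 10], [0, 0, 0, 0, 0, 6, 10], [0, 0, 0, 0, 0, 6, 10], [0, 0, 0, 0, 0, 2.7, 10], [0, 0, 0, 0, 0, 0, 10], [0, 0, 0, 0, 0, 0, 10]]
  ]
}}

```text
time: 5.22
tool_pos: [0.5038, -0.0239, 0.1796]
tool_rot: [0.0, 0.989, -0.148, -0.001]
contact_force: [0.2, -0.1, -2.1]
gripper_width: 0.277
grasp_force: 63.0
```

```bash
python3 - <<'E'
from h import *
w=manip.grab_frame("wrist"); s=manip.state(); print({k:np.round(v,4).tolist() for k,v in s.items() if k not in("joint_vel","joint_efforts")})
print(rot(s["tool_rot"]).as_matrix().round(4).tolist())
cv2.imwrite("pics/w2.png",w["image"]); np.savez("w2.npz",**w)
f=manip.grab_frame("top"); np.savez("t2.npz",**f)
E
```

```text
{'time': 5.275, 'joint_pos': [-0.1949, -0.1908, 1.9554, -0.0001, 1.3778, 1.6738], 'tool_pos': [0.5039, -0.0239, 0.1798], 'tool_rot': [0.0, 0.9889, -0.1484, -0.0004], 'contact_force': [-0.1894, 0.8355, -1.8134], 'ft_torque': [0.0177, 0.0037, -0.0837], 'grasp_force': 62.9836, 'gripper_width': 0.2719}
[[0.956, -0.2935, -0.0008], [-0.2935, -0.956, 0.0001], [-0.0008, 0.0002, -1.0]]
```

View pics/w2.png

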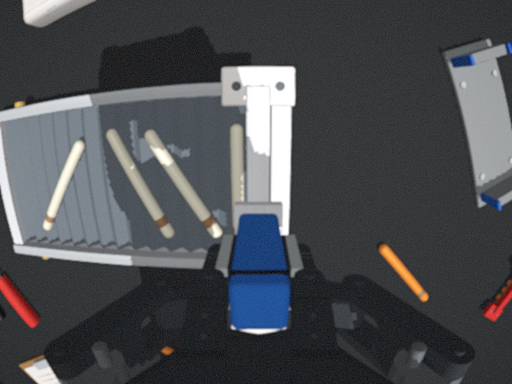

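The wrist view shows the rake held straight over the −y end. The tray rims run from (3,113) to (222,84) and from (15,250) to (200,268), and the three askew tubes lie ahead.

```bash
python3 - <<'E'
from h import *
w=np.load("w2.npz"); g=cv2.cvtColor(w["image"],cv2.COLOR_BGR2GRAY).astype(float)
c0=np.array([.5487,.1198]);th=-.297
Rm=np.array([[np.cos(th),-np.sin(th)],[np.sin(th),np.cos(th)]])
def outer(cols,r0,r1,sgn):
    o=[]
    for c in cols:
        col=g[r0:r1,c]; r=np.argmax(sgn*np.diff(col))+r0+.5; o.append([c,r])
    return np.array(o)
F=outer(range(30,215,15),60,125,1); B=outer(range(60,205,15),235,290,-1)
for n,e in(("front",F),("back",B)):
    P=onplane(w,e,.038,1); T=(P-c0)@Rm
    print(n,(T*1000).round(1).tolist(), np.polyfit(T[:,1],T[:,0],1))
E
```

```text
front [[95.7, 102.8], [95.8, 78.4], [96.0, 56.1], [95.5, 35.5], [95.1, 16.2], [95.1, -1.9], [95.2, -19.0], [94.5, -35.2], [95.0, -50.8], [95.7, -65.8], [95.7, -80.4], [95.7, -94.5], [95.1, -108.4]] [0.00192616 0.09542396]
back [[-94.8, 97.0], [-95.2, 72.3], [-94.4, 49.0], [-95.2, 27.5], [-94.8, 7.0], [-94.6, -12.6], [-93.3, -31.4], [-93.5, -49.3], [-93.9, -66.6], [-94.4, -83.4]] [-0.00708846 -0.09439069]
```

Emit:
{"name": "servo_tool", "arguments": {
  "moves": [
    [[0, 0, 20, 0, 0, 0, 10], [0, 0, 25, 0, 0, 0, 10], [0, 0, 18, 0, 0, 0, 10], [0, 0, 9, 0, 0, 0, 10], [0, 0, 0, 0, 0, 0, 10], [0, 0, 0, 0, 0, 0, 10]]
  ]
}}

```text
time: 6.08
tool_pos: [0.505, -0.0238, 0.1092]
tool_rot: [0.0, 0.989, -0.149, 0.001]
contact_force: [0.3, -0.2, -3.3]
gripper_width: 0.273
grasp_force: 63.0
```

Emit:
{"name": "servo_tool", "arguments": {
  "moves": [
    [[0, 0, 1, 0, 0, 0, 10], [0, 0, 1, 0, 0, 0, 10], [0, 0, 1, 0, 0, 0, 10], [0, 0, 1, 0, 0, 0, 10], [0, 0, 0, 0, 0, 0, 10], [0, 0, 0, 0, 0, 0, 10]]
  ]
}}

```text
time: 6.82
tool_pos: [0.5042, -0.0237, 0.1043]
tool_rot: [0.0, 0.989, -0.149, 0.0]
contact_force: [-0.3, 0.2, -3.5]
gripper_width: 0.273
grasp_force: 63.0
```

Emit:
{"name": "servo_tool", "arguments": {
  "moves": [
    [[0, 0, 0.5, 0, 0, 0, 10], [0, 0, 0.5, 0, 0, 0, 10], [0, 0, 0.5, 0, 0, 0, 10], [0, 0, 0.5, 0, 0, 0, 10], [0, 0, 0, 0, 0, 0, 10], [0, 0, 0, 0, 0, 0, 10]]
  ]
}}

```text
time: 7.58
tool_pos: [0.5042, -0.0237, 0.1023]
tool_rot: [0.0, 0.989, -0.149, -0.0]
contact_force: [0.7, 0.3, -2.4]
gripper_width: 0.269
grasp_force: 63.0
```

Emit:
{"name": "servo_tool", "arguments": {
  "moves": [
    [[0, 0, 0.5, 0, 0, 0, 10], [0, 0, 0.5, 0, 0, 0, 10], [0, 0, 0, 0, 0, 0, 10], [0, 0, 0, 0, 0, 0, 10]]
  ]
}}

```text
time: 8.07
tool_pos: [0.5042, -0.0237, 0.1013]
tool_rot: [-0.0, 0.989, -0.149, -0.0]
contact_force: [0.3, 0.4, -2.9]
gripper_width: 0.275
grasp_force: 63.0
```

Emit:
{"name": "servo_tool", "arguments": {
  "moves": [
    [[0, 0, 0.5, 0, 0, 0, 10], [0, 0, 0.5, 0, 0, 0, 10], [0, 0, 0, 0, 0, 0, 10], [0, 0, 0, 0, 0, 0, 10]]
  ]
}}

```text
time: 8.57
tool_pos: [0.5042, -0.0237, 0.1003]
tool_rot: [-0.0, 0.989, -0.149, 0.0]
contact_force: [-0.4, 0.3, -2.7]
gripper_width: 0.266
grasp_force: 63.0
```

Emit:
{"name": "servo_tool", "arguments": {
  "moves": [
    [[0, 0, 0.5, 0, 0, 0, 10], [0, 0, 0, 0, 0, 0, 10], [0, 0, 0, 0, 0, 0, 10]]
  ]
}}

```text
time: 8.95
tool_pos: [0.5043, -0.0237, 0.0998]
tool_rot: [0.0, 0.989, -0.149, 0.0]
contact_force: [-0.2, 0.0, -1.9]
gripper_width: 0.273
grasp_force: 63.0
```

Emit:
{"name": "servo_tool", "arguments": {
  "moves": [
    [[0, 0, 0.5, 0, 0, 0, 10], [0, 0, 0, 0, 0, 0, 10], [0, 0, 0, 0, 0, 0, 10]]
  ]
}}

```text
time: 9.32
tool_pos: [0.5043, -0.0237, 0.0994]
tool_rot: [-0.0, 0.989, -0.149, 0.0]
contact_force: [-1.1, 0.1, -2.0]
gripper_width: 0.274
grasp_force: 63.0
```

```bash
python3 - <<'E'
from h import *
L=[]
for i in range(4):
    manip.grab_frame("wrist"); s=manip.state(); L.append(np.r_[s["contact_force"],s["ft_torque"]])
print(np.round(L,3),s["tool_pos"],s["time"])
E
```

```text
[[-0.109  0.036 -1.572  0.062 -0.019 -0.   ]
 [-0.13   0.784 -1.837  0.021 -0.029  0.046]
 [-0.802  1.147 -1.222 -0.018 -0.057 -0.006]
 [-0.243  0.593 -1.954  0.064 -0.04   0.057]] [ 0.5043193  -0.02373277  0.0993913 ] 9.525
```

Emit:
{"name": "servo_tool", "arguments": {
  "moves": [
    [[0, 0, 0.5, 0, 0, 0, 10], [0, 0, 0, 0, 0, 0, 10], [0, 0, 0, 0, 0, 0, 10]]
  ]
}}

```text
time: 9.9
tool_pos: [0.5043, -0.0237, 0.099]
tool_rot: [-0.0, 0.989, -0.149, 0.0]
contact_force: [-0.9, 0.3, -0.8]
gripper_width: 0.273
grasp_force: 63.2
```

Emit:
{"name": "servo_tool", "arguments": {
  "moves": [
    [[0, 0, 0.5, 0, 0, 0, 10], [0, 0, 0, 0, 0, 0, 10], [0, 0, 0, 0, 0, 0, 10]]
  ]
}}

```text
time: 10.28
tool_pos: [0.5044, -0.0237, 0.0985]
tool_rot: [-0.0, 0.989, -0.149, 0.0]
contact_force: [-0.1, 0.3, 1.0]
gripper_width: 0.274
grasp_force: 63.4
```

Emit:
{"name": "servo_tool", "arguments": {
  "moves": [
    [[0, 0, 0, 0, 0, 0, 10], [0, 0, 0, 0, 0, 0, 10]]
  ]
}}

```text
time: 10.52
tool_pos: [0.5044, -0.0237, 0.0985]
tool_rot: [-0.0, 0.989, -0.149, 0.0]
contact_force: [-0.9, 0.1, 2.0]
gripper_width: 0.272
grasp_force: 63.4
```

```bash
cat > ft.py <<'E'
from h import *
import sys
L=[]
for i in range(int(sys.argv[1])):
    manip.grab_frame("top"); s=manip.state(); L.append(np.r_[s["contact_force"],s["ft_torque"]])
L=np.mean(L,0); T=rot(s["tool_rot"]).inv()
d=(s["tool_pos"][:2]-[.5487,.1198]); th=-.297
print("F",L[:3].round(2),"Ttool",T.apply(L[3:]).round(3),"z",s["tool_pos"][2].round(5),"tray xy",(d@np.array([[np.cos(th),-np.sin(th)],[np.sin(th),np.cos(th)]])).round(4),"t",s["time"])
E
python3 ft.py 4
```

```text
F [-0.4   0.41  2.16] Ttool [ 0.047 -0.088 -0.087] z 0.09846 tray xy [-0.0004 -0.1502] t 10.725
```

Emit:
{"name": "servo_tool", "arguments": {
  "moves": [
    [[0, -1, 0, 0, 0, 0, 10], [0, -2, 0, 0, 0, 0, 10], [0, -2, 0, 0, 0, 0, 10], [0, -2, 0, 0, 0, 0, 10], [0, -2, 0, 0, 0, 0, 10], [0, -2, 0, 0, 0, 0, 10], [0, -2, 0, 0, 0, 0, 10], [0, -2, 0, 0, 0, 0, 10]]
  ]
}}

```text
time: 11.72
tool_pos: [0.5088, -0.0093, 0.0984]
tool_rot: [0.0, 0.989, -0.149, 0.0]
contact_force: [-1.9, -2.6, 4.2]
gripper_width: 0.275
grasp_force: 63.8
```

```bash
python3 ft.py 3
```

```text
F [-0.46 -2.32  3.56] Ttool [-0.363  0.101  0.065] z 0.09843 tray xy [-0.0004 -0.135 ] t 11.875
```

Emit:
{"name": "servo_tool", "arguments": {
  "moves": [
    [[0, -2, -0.1, 0, 0, 0, 10], [0, -2, -0.1, 0, 0, 0, 10], [0, -2, -0.1, 0, 0, 0, 10], [0, -2, 0, 0, 0, 0, 10], [0, -2, 0, 0, 0, 0, 10], [0, -2, 0, 0, 0, 0, 10], [0, -2, 0, 0, 0, 0, 10], [0, -2, 0, 0, 0, 0, 10]]
  ]
}}

```text
time: 12.88
tool_pos: [0.5134, 0.006, 0.0986]
tool_rot: [0.0, 0.989, -0.149, 0.0]
contact_force: [0.2, -2.3, 3.7]
gripper_width: 0.273
grasp_force: 63.9
```

```bash
python3 ft.py 2
```

```text
F [-0.82 -1.86  3.82] Ttool [-0.376  0.085  0.034] z 0.09868 tray xy [-0.0004 -0.1189] t 12.975
```

Emit:
{"name": "servo_tool", "arguments": {
  "moves": [
    [[0, -2, -0.1, 0, 0, 0, 10], [0, -2, -0.1, 0, 0, 0, 10], [0, -2, -0.1, 0, 0, 0, 10], [0, -2, -0.1, 0, 0, 0, 10], [0, -2, 0, 0, 0, 0, 10], [0, -2, 0, 0, 0, 0, 10], [0, -2, 0, 0, 0, 0, 10], [0, -2, 0, 0, 0, 0, 10]]
  ]
}}

```text
time: 13.98
tool_pos: [0.518, 0.0214, 0.0989]
tool_rot: [0.0, 0.989, -0.149, -0.0]
contact_force: [-1.9, -2.0, 0.8]
gripper_width: 0.275
grasp_force: 63.7
```

```bash
python3 ft.py 2
```

```text
F [-1.18 -1.33  2.13] Ttool [-0.414  0.075  0.001] z 0.09888 tray xy [-0.0006 -0.1029] t 14.075
```

Emit:
{"name": "servo_tool", "arguments": {
  "moves": [
    [[0, -2.5, -0.03, 0, 0, 0, 10], [0, -2.5, -0.03, 0, 0, 0, 10], [0, -2.5, -0.03, 0, 0, 0, 10], [0, -2.5, -0.03, 0, 0, 0, 10], [0, -2.5, -0.03, 0, 0, 0, 10], [0, -2.5, -0.03, 0, 0, 0, 10], [0, -2.5, -0.03, 0, 0, 0, 10], [0, -2.5, -0.03, 0, 0, 0, 10]]
  ]
}}

```text
time: 15.08
tool_pos: [0.5239, 0.0405, 0.0992]
tool_rot: [-0.0, 0.989, -0.149, -0.0]
contact_force: [-0.9, -1.3, 1.6]
gripper_width: 0.274
grasp_force: 63.5
```

```bash
python3 ft.py 2
```

```text
F [ 0.68 -0.64  1.35] Ttool [-0.283  0.105  0.012] z 0.09918 tray xy [-0.0005 -0.0828] t 15.175
```

Emit:
{"name": "servo_tool", "arguments": {
  "moves": [
    [[0, -2.5, 0, 0, 0, 0, 10], [0, -2.5, 0, 0, 0, 0, 10], [0, -2.5, -0.02, 0, 0, 0, 10], [0, -2.5, -0.02, 0, 0, 0, 10], [0, -2.5, -0.02, 0, 0, 0, 10], [0, -2.5, -0.02, 0, 0, 0, 10], [0, -2.5, -0.02, 0, 0, 0, 10], [0, -2.5, -0.02, 0, 0, 0, 10]]
  ]
}}

```text
time: 16.18
tool_pos: [0.5298, 0.0596, 0.0993]
tool_rot: [-0.0, 0.989, -0.149, -0.0]
contact_force: [-0.8, -2.4, 1.9]
gripper_width: 0.274
grasp_force: 63.5
```

```bash
python3 ft.py 2; python3 -c "
from h import *
w=manip.grab_frame('wrist');cv2.imwrite('pics/w3.png',w['image'])"
```

```text
F [-0.85 -0.8   1.17] Ttool [-0.317  0.074  0.008] z 0.09935 tray xy [-0.0004 -0.0629] t 16.275
```

View pics/w3.png

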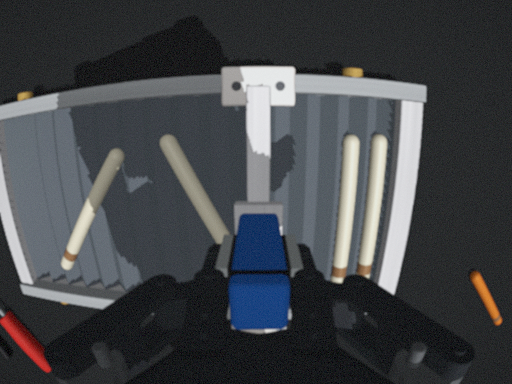

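The seated tubes at (345,205) and (372,205) are undisturbed, with both shoes on the rims. Two askew tubes are still ahead at (90,205) and (195,190); the first is hidden under the bar.

Emit:
{"name": "servo_tool", "arguments": {
  "moves": [
    [[0, -2.5, 0.05, 0, 0, 0, 10], [0, -2.5, 0.05, 0, 0, 0, 10], [0, -2.5, 0, 0, 0, 0, 10], [0, -2.5, -0.01, 0, 0, 0, 10], [0, -2.5, -0.01, 0, 0, 0, 10], [0, -2.5, -0.01, 0, 0, 0, 10], [0, -2.5, -0.01, 0, 0, 0, 10], [0, -2.5, -0.01, 0, 0, 0, 10]]
  ]
}}

```text
time: 17.32
tool_pos: [0.5358, 0.0787, 0.0994]
tool_rot: [0.0, 0.989, -0.149, 0.0]
contact_force: [-0.8, -2.3, 2.1]
gripper_width: 0.277
grasp_force: 63.7
```

```bash
python3 ft.py 2
```

```text
F [-0.23 -1.3   2.73] Ttool [-0.364  0.069  0.001] z 0.09939 tray xy [-0.0003 -0.0429] t 17.425
```

Emit:
{"name": "servo_tool", "arguments": {
  "moves": [
    [[0, -2.5, -0.03, 0, 0, 0, 10], [0, -2.5, -0.03, 0, 0, 0, 10], [0, -2.5, -0.03, 0, 0, 0, 10], [0, -2.5, -0.02, 0, 0, 0, 10], [0, -2.5, -0.02, 0, 0, 0, 10], [0, -2.5, -0.02, 0, 0, 0, 10], [0, -2.5, -0.02, 0, 0, 0, 10], [0, -2.5, -0.02, 0, 0, 0, 10]]
  ]
}}

```text
time: 18.42
tool_pos: [0.5416, 0.0979, 0.0995]
tool_rot: [-0.0, 0.989, -0.149, -0.0]
contact_force: [-0.7, -2.3, 2.2]
gripper_width: 0.275
grasp_force: 63.6
```

```bash
python3 ft.py 2
```

```text
F [-0.64 -1.45  2.5 ] Ttool [-0.384  0.088  0.016] z 0.0995 tray xy [-0.0004 -0.0228] t 18.525
```

Emit:
{"name": "servo_tool", "arguments": {
  "moves": [
    [[0, -2.5, -0.03, 0, 0, 0, 10], [0, -2.5, -0.03, 0, 0, 0, 10], [0, -2.5, -0.03, 0, 0, 0, 10], [0, -2.5, -0.02, 0, 0, 0, 10], [0, -2.5, -0.02, 0, 0, 0, 10], [0, -2.5, -0.02, 0, 0, 0, 10], [0, -2.5, -0.02, 0, 0, 0, 10], [0, -2.5, -0.02, 0, 0, 0, 10]]
  ]
}}

```text
time: 19.52
tool_pos: [0.5474, 0.117, 0.0996]
tool_rot: [-0.0, 0.989, -0.149, -0.0]
contact_force: [-0.8, -1.4, 0.7]
gripper_width: 0.273
grasp_force: 63.5
```

```bash
python3 ft.py 2
```

```text
F [-0.04 -0.83  1.1 ] Ttool [-0.244  0.043  0.009] z 0.09958 tray xy [-0.0005 -0.0028] t 19.625
```

Emit:
{"name": "servo_tool", "arguments": {
  "moves": [
    [[0, -2.5, 0.05, 0, 0, 0, 10], [0, -2.5, 0.05, 0, 0, 0, 10], [0, -2.5, 0.05, 0, 0, 0, 10], [0, -2.5, -0.01, 0, 0, 0, 10], [0, -2.5, -0.01, 0, 0, 0, 10], [0, -2.5, -0.01, 0, 0, 0, 10], [0, -2.5, -0.01, 0, 0, 0, 10], [0, -2.5, -0.01, 0, 0, 0, 10]]
  ]
}}

```text
time: 20.62
tool_pos: [0.5534, 0.1361, 0.0996]
tool_rot: [-0.0, 0.989, -0.149, 0.0]
contact_force: [-1.4, -1.5, 1.0]
gripper_width: 0.275
grasp_force: 63.5
```

```bash
python3 ft.py 2
```

```text
F [-0.28 -1.06  0.95] Ttool [-0.266  0.055  0.011] z 0.09961 tray xy [-0.0003  0.0172] t 20.725
```

Emit:
{"name": "servo_tool", "arguments": {
  "moves": [
    [[0, -2.5, 0.05, 0, 0, 0, 10], [0, -2.5, 0.05, 0, 0, 0, 10], [0, -2.5, 0.05, 0, 0, 0, 10], [0, -2.5, 0.05, 0, 0, 0, 10], [0, -2.5, 0, 0, 0, 0, 10], [0, -2.5, 0, 0, 0, 0, 10], [0, -2.5, 0, 0, 0, 0, 10], [0, -2.5, 0, 0, 0, 0, 10]]
  ]
}}

```text
time: 21.72
tool_pos: [0.5593, 0.1551, 0.0995]
tool_rot: [0.0, 0.989, -0.149, 0.0]
contact_force: [-0.0, -2.4, 3.0]
gripper_width: 0.276
grasp_force: 63.8
```

```bash
python3 ft.py 2; python3 -c "
from h import *
w=manip.grab_frame('wrist');cv2.imwrite('pics/w4.png',w['image'])"
```

```text
F [-0.45 -2.3   3.1 ] Ttool [-0.563  0.053  0.006] z 0.09954 tray xy [-0.0002  0.0371] t 21.825
```

View pics/w4.png

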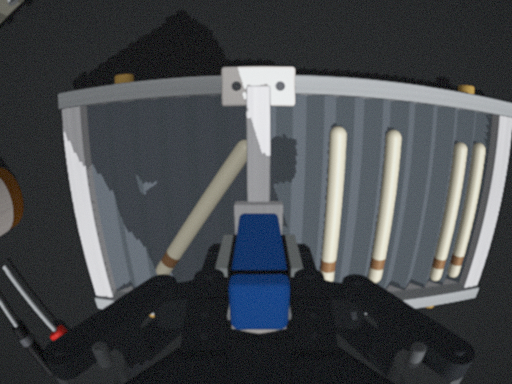

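Four tubes now lie seated behind the rake, at columns 333, 387, 448 and 468. The last one is being turned by the teeth, from (245,145) to (165,270).

Emit:
{"name": "servo_tool", "arguments": {
  "moves": [
    [[0, -2.5, -0.02, 0, 0, 0, 10], [0, -2.5, -0.02, 0, 0, 0, 10], [0, -2.5, -0.02, 0, 0, 0, 10], [0, -2.5, -0.02, 0, 0, 0, 10], [0, -2.5, -0.02, 0, 0, 0, 10], [0, -2.5, -0.02, 0, 0, 0, 10], [0, -2.5, -0.02, 0, 0, 0, 10], [0, -2.5, -0.02, 0, 0, 0, 10]]
  ]
}}

```text
time: 22.88
tool_pos: [0.565, 0.1743, 0.0995]
tool_rot: [-0.0, 0.989, -0.149, -0.0]
contact_force: [0.0, -2.9, 2.8]
gripper_width: 0.275
grasp_force: 63.8
```

```bash
python3 ft.py 2
```

```text
F [-0.33 -1.93  3.05] Ttool [-0.506  0.114  0.032] z 0.09951 tray xy [-0.0003  0.0572] t 22.975
```

Emit:
{"name": "servo_tool", "arguments": {
  "moves": [
    [[0, -2.5, -0.03, 0, 0, 0, 10], [0, -2.5, -0.03, 0, 0, 0, 10], [0, -2.5, -0.03, 0, 0, 0, 10], [0, -2.5, -0.02, 0, 0, 0, 10], [0, -2.5, -0.02, 0, 0, 0, 10], [0, -2.5, -0.02, 0, 0, 0, 10], [0, -2.5, -0.02, 0, 0, 0, 10], [0, -2.5, -0.02, 0, 0, 0, 10]]
  ]
}}

```text
time: 23.98
tool_pos: [0.5708, 0.1935, 0.0995]
tool_rot: [-0.0, 0.989, -0.149, -0.0]
contact_force: [-0.0, -0.9, 1.3]
gripper_width: 0.275
grasp_force: 63.4
```

```bash
python3 ft.py 2
```

```text
F [ 0.27 -0.63  0.41] Ttool [-0.158  0.073 -0.006] z 0.09953 tray xy [-0.0004  0.0772] t 24.075
```

Emit:
{"name": "servo_tool", "arguments": {
  "moves": [
    [[0, -2, 0.1, 0, 0, 0, 10], [0, -2.5, 0.1, 0, 0, 0, 10], [0, -2.5, 0.1, 0, 0, 0, 10], [0, -2.5, 0, 0, 0, 0, 10], [0, -2.5, 0, 0, 0, 0, 10], [0, -2.5, 0, 0, 0, 0, 10], [0, -2.5, 0, 0, 0, 0, 10], [0, -2.5, 0, 0, 0, 0, 10]]
  ]
}}

```text
time: 25.08
tool_pos: [0.5767, 0.2121, 0.0994]
tool_rot: [-0.0, 0.989, -0.149, -0.0]
contact_force: [-1.6, -1.6, 0.7]
gripper_width: 0.272
grasp_force: 63.4
```

```bash
python3 ft.py 2
```

```text
F [-0.42 -0.78 -0.35] Ttool [-0.111  0.014  0.019] z 0.09945 tray xy [-0.0003  0.0967] t 25.175
```

Emit:
{"name": "servo_tool", "arguments": {
  "moves": [
    [[0, -1, 0.15, 0, 0, 0, 10], [0, -1.5, 0.15, 0, 0, 0, 10], [0, -2, 0.15, 0, 0, 0, 10], [0, -2, 0.05, 0, 0, 0, 10], [0, -2, 0.05, 0, 0, 0, 10], [0, -2, 0.02, 0, 0, 0, 10]]
  ]
}}

```text
time: 25.92
tool_pos: [0.5799, 0.222, 0.0991]
tool_rot: [0.0, 0.989, -0.149, 0.0]
contact_force: [0.4, -2.2, 2.6]
gripper_width: 0.272
grasp_force: 63.8
```

```bash
python3 ft.py 2
```

```text
F [-0.08 -1.8   3.62] Ttool [-0.545  0.058 -0.015] z 0.09914 tray xy [-0.      0.1071] t 26.025
```

Emit:
{"name": "servo_tool", "arguments": {
  "moves": [
    [[0, -2.5, 0, 0, 0, 0, 10], [0, -2.5, 0, 0, 0, 0, 10], [0, -2.5, 0, 0, 0, 0, 10], [0, -2.5, 0, 0, 0, 0, 10], [0, -2.5, 0, 0, 0, 0, 10], [0, -2.5, 0, 0, 0, 0, 10]]
  ]
}}

```text
time: 26.78
tool_pos: [0.5842, 0.2365, 0.0989]
tool_rot: [0.0, 0.989, -0.149, -0.0]
contact_force: [-0.9, -3.4, 3.7]
gripper_width: 0.271
grasp_force: 63.9
```

```bash
python3 ft.py 2; python3 -c "
from h import *
w=manip.grab_frame('wrist');cv2.imwrite('pics/w5.png',w['image'])"
```

```text
F [-0.4  -1.46  3.52] Ttool [-0.543  0.043 -0.034] z 0.0989 tray xy [-0.0002  0.1221] t 26.875
```

View pics/w5.png

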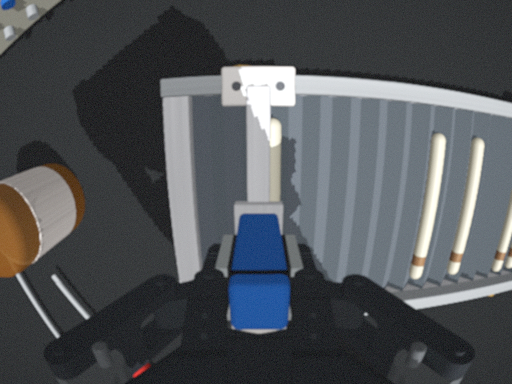

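The last tube has dropped in behind the bar, at (275,150), and the others remain seated. Next I finish the stroke.

Emit:
{"name": "servo_tool", "arguments": {
  "moves": [
    [[0, -2.5, 0, 0, 0, 0, 10], [0, -2.5, 0, 0, 0, 0, 10], [0, -2.5, 0, 0, 0, 0, 10], [0, -2.5, 0, 0, 0, 0, 10], [0, -2.5, 0, 0, 0, 0, 10], [0, -2.5, 0, 0, 0, 0, 10], [0, -2.5, 0, 0, 0, 0, 10], [0, -2.5, 0, 0, 0, 0, 10], [0, 0, 0, 0, 0, 0, 10], [0, 0, 0, 0, 0, 0, 10], [0, 0, 0, 0, 0, 0, 10]]
  ]
}}

```text
time: 28.3
tool_pos: [0.5901, 0.2557, 0.0989]
tool_rot: [-0.0, 0.989, -0.149, 0.0]
contact_force: [0.1, -0.1, 1.7]
gripper_width: 0.271
grasp_force: 63.5
```

```bash
python3 ft.py 3
```

```text
F [0.01 0.79 1.85] Ttool [-0.018  0.03   0.015] z 0.09893 tray xy [-0.0002  0.1421] t 28.45
```

Emit:
{"name": "servo_tool", "arguments": {
  "moves": [
    [[0, 0, -3, 0, 0, 0, 10], [0, 0, -7, 0, 0, 0, 10], [0, 0, -20, 0, 0, 0, 10], [0, 0, -30, 0, 0, 0, 10], [0, 0, -20, 0, 0, 0, 10], [3, 20, 0, 0, 0, 0, 10], [5, 40, 0, 0, 0, 0, 10], [5, 43, 0, 0, 0, 0, 10], [5, 43, 0, 0, 0, 0, 10], [5, 43, 0, 0, 0, 0, 10], [5, 43, 0, 0, 0, 0, 10], [5, 43, 0, 0, 0, 0, 10]]
  ]
}}

```text
time: 29.95
tool_pos: [0.5391, -0.0192, 0.1777]
tool_rot: [0.0, 0.989, -0.149, -0.001]
contact_force: [0.8, -0.6, -2.3]
gripper_width: 0.269
grasp_force: 63.0
```

Emit:
{"name": "servo_tool", "arguments": {
  "moves": [
    [[5, 43, 0, 0, 0, 0, 10], [5, 43, 0, 0, 0, 0, 10], [5, 43, 0, 0, 0, 0, 10], [5, 43, 0, 0, 0, 0, 10], [5, 43, 0, 0, 0, 0, 10], [5, 40, 0, 0, 0, 0, 10], [5, 30, 0, 0, 0, 0, 10], [4, 15, 0, 0, 0, 0, 10], [0, 0, 0, 0, 0, 0, 10]]
  ]
}}

```text
time: 31.08
tool_pos: [0.4892, -0.3158, 0.1782]
tool_rot: [-0.001, 0.989, -0.149, -0.001]
contact_force: [0.9, 1.6, -3.1]
gripper_width: 0.273
grasp_force: 62.9
```

Emit:
{"name": "servo_tool", "arguments": {
  "moves": [
    [[0, 0, 0, 0, 0, -3, 10], [0, 0, 0, 0, 0, -6, 10], [0, 0, 0, 0, 0, -6, 10], [0, 0, 0, 0, 0, -6, 10], [0, 0, 0, 0, 0, -2.7, 10], [0, 0, 0, 0, 0, 0, 10], [0, 0, 0, 0, 0, 0, 10]]
  ]
}}

```text
time: 31.95
tool_pos: [0.49, -0.3146, 0.1787]
tool_rot: [-0.0, 0.998, 0.058, -0.0]
contact_force: [0.6, 0.4, -2.5]
gripper_width: 0.269
grasp_force: 62.9
```

```bash
python3 - <<'E'
from h import *
w=manip.grab_frame("wrist");cv2.imwrite("pics/w6.png",w["image"]); s=manip.state(); M=rot(s["tool_rot"]).as_matrix()
print(s["tool_pos"],np.arctan2(M[1,0],M[0,0]),s["contact_force"], M.T@(np.array([.4888,-.3230,.1014])-s["tool_pos"])*1000)
b=cv2.inRange(cv2.cvtColor(w["image"],cv2.COLOR_BGR2HSV),(105,120,60),(125,255,255))
n,l,st,ce=cv2.connectedComponentsWithStats(b)
for i in range(1,n):
    if st[i,4]>8: print(st[i],ce[i].round(1), onplane(w,ce[i],.046,1).round(4))
E
```

```text
[ 0.49000117 -0.31478772  0.17878617] 0.11566156218907672 [-0.59922492  0.59235747 -2.4878875 ] [-2.13399316  8.04155486 77.38399564]
[304  87   7  14  84] [307.2  93.3] [[ 0.5797 -0.3479]]
[ 231  215   56   56 2627] [258.6 244.8] [[ 0.4311 -0.3226]]
[ 227  273   64   57 3246] [258.9 299.6] [[ 0.3634 -0.3309]]
```

View pics/w6.png

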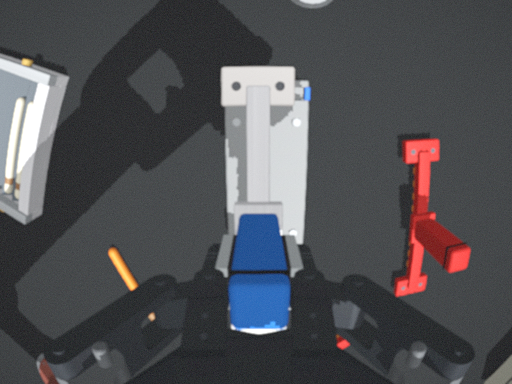

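The rake is aligned over its stand, about 8 mm off in y (the lip shows at (307,93)). I correct that and descend.

Emit:
{"name": "servo_tool", "arguments": {
  "moves": [
    [[-1, 4, 0, 0, 0, 0, 10], [-1.1, 4, 10, 0, 0, 0, 10], [0, 0, 25, 0, 0, 0, 10], [0, 0, 25, 0, 0, 0, 10], [0, 0, 10, 0, 0, 0, 10], [0, 0, 4, 0, 0, 0, 10], [0, 0, 0, 0, 0, 0, 10], [0, 0, 0, 0, 0, 0, 10]]
  ]
}}

```text
time: 33.0
tool_pos: [0.4894, -0.3241, 0.1061]
tool_rot: [0.001, 0.998, 0.058, 0.001]
contact_force: [0.3, -0.0, -2.3]
gripper_width: 0.269
grasp_force: 62.9
```

Emit:
{"name": "servo_tool", "arguments": {
  "moves": [
    [[0, 0, 0.5, 0, 0, 0, 10], [0, 0, 0.5, 0, 0, 0, 10], [0, 0, 0.5, 0, 0, 0, 10], [0, 0, 0.5, 0, 0, 0, 10], [0, 0, 0, 0, 0, 0, 10], [0, 0, 0, 0, 0, 0, 10]]
  ]
}}

```text
time: 33.75
tool_pos: [0.4888, -0.3236, 0.1029]
tool_rot: [-0.0, 0.998, 0.058, 0.0]
contact_force: [0.3, 0.4, -2.7]
gripper_width: 0.274
grasp_force: 62.9
```

Emit:
{"name": "servo_tool", "arguments": {
  "moves": [
    [[0, 0, 0.5, 0, 0, 0, 10], [0, 0, 0.5, 0, 0, 0, 10], [0, 0, 0, 0, 0, 0, 10], [0, 0, 0, 0, 0, 0, 10]]
  ]
}}

```text
time: 34.25
tool_pos: [0.4888, -0.3236, 0.1019]
tool_rot: [-0.0, 0.998, 0.058, -0.0]
contact_force: [1.4, -0.2, -3.3]
gripper_width: 0.272
grasp_force: 62.9
```

Emit:
{"name": "servo_tool", "arguments": {
  "moves": [
    [[0, 0, 0.5, 0, 0, 0, 10], [0, 0, 0, 0, 0, 0, 10], [0, 0, 0, 0, 0, 0, 10]]
  ]
}}

```text
time: 34.62
tool_pos: [0.4889, -0.3236, 0.1016]
tool_rot: [0.0, 0.998, 0.058, 0.0]
contact_force: [-0.9, 0.5, -1.3]
gripper_width: 0.269
grasp_force: 63.1
```

Emit:
{"name": "servo_tool", "arguments": {
  "moves": [
    [[0, 0, 0.5, 0, 0, 0, 10], [0, 0, 0, 0, 0, 0, 10], [0, 0, 0, 0, 0, 0, 10]]
  ]
}}

```text
time: 35.0
tool_pos: [0.489, -0.3237, 0.1015]
tool_rot: [0.0, 0.998, 0.058, 0.0]
contact_force: [-1.9, 2.4, 3.1]
gripper_width: 0.268
grasp_force: 63.5
```

Emit:
{"name": "servo_tool", "arguments": {
  "moves": [
    [[0, 0, 0, 0, 0, 0, 26], [0, 0, 0, 0, 0, 0, 32], [0, 0, 0, 0, 0, 0, 45], [0, 0, 0, 0, 0, 0, 65], [0, 0, 0, 0, 0, 0, 85], [0, 0, 0, 0, 0, 0, 85], [0, 0, 0, 0, 0, 0, 85], [0, 0, 0, 0, 0, 0, 85]]
  ]
}}

```text
time: 36.0
tool_pos: [0.4888, -0.3236, 0.1009]
tool_rot: [0.0, 0.998, 0.058, 0.0]
contact_force: [-0.6, -0.3, 0.9]
gripper_width: 0.998
grasp_force: 0.0
```

Emit:
{"name": "servo_tool", "arguments": {
  "moves": [
    [[0, 0, -10, 0, 0, 0, 85], [0, 0, -30, 0, 0, 0, 85], [0, 0, -40, 0, 0, 0, 85], [0, 0, -40, 0, 0, 0, 85], [0, 0, -30, 0, 0, 0, 85], [0, 0, 0, 0, 0, 0, 85], [0, 0, 0, 0, 0, 0, 85]]
  ]
}}

```text
time: 36.88
tool_pos: [0.4884, -0.3233, 0.25]
tool_rot: [-0.0, 0.998, 0.058, -0.0]
contact_force: [-1.3, 0.3, -1.0]
gripper_width: 0.991
grasp_force: 0.0
```

```bash
python3 - <<'E'
from h import *
w=manip.grab_frame("wrist"); f=manip.grab_frame("top"); s=manip.state(); print(s["tool_pos"],s["contact_force"],s["gripper_width"])
im=np.vstack([w["image"][60:280,:], cv2.resize(f["image"][130:235,165:430],(512,203))]); cv2.imwrite("pics/end.png",im)
E
```

```text
[ 0.48805471 -0.32297625  0.24878723] [-0.41988707  0.5876026   0.36118973] 0.9972071046128582
```

View pics/end.png

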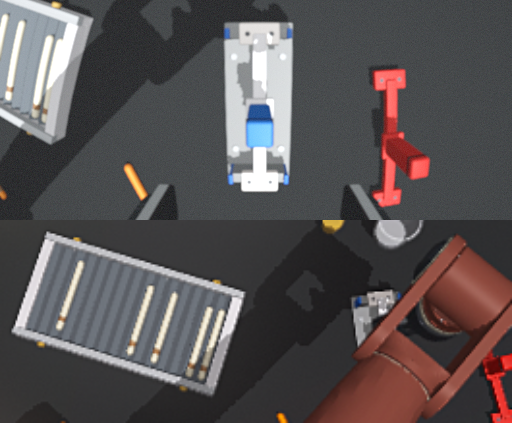

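The picture shows all five tubes parallel in grooves and centred, and the rake upright between the lips of its stand, released.

```bash
python3 -c "
from plant import manip
print(manip.job_done())"
```

```text
the job is handed in; nothing more can be done
None
```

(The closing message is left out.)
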